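# Find the soft damping pad with the sprung pins

### The job

Three rubber damping pads sit hidden under the three sprung pins of the green pad tester, and one has gone soft. With closed fingertips push each pin gently straight down until it stops against its pad, one after another from the red-painted end, and see how far each sinks; then stand the black iron weight upright and centred on the head of the pin that sank deepest and leave it there. Do not lean hard on the pins, and leave the driver, the chrome ring and the white magnets where they are.

Things in the scene. Friction and masses are not known exactly. Their poses are not given: they have to be found in the camera images.
- tester: Green closed steel housing fixed to the bench, 90 mm (its x) x 340 mm (its y) x 58 mm high, origin at the centre of its underside, z up. Its top is painted red at the +y end. Three sprung pins stand in its top on the long centre line, 110 mm apart (at y = +110, 0 and -110 mm): pin_1 nearest the red end, then pin_2, then pin_3.
- head_1 (a point): Centre of the flat top of the first pin's steel head, a disc 40 mm across and 6 mm thick; 80 mm above the bench when the pin is up. It sinks with the pin.
- head_2 (a point): Centre of the flat top of the middle pin's steel head, a disc 40 mm across and 6 mm thick; 80 mm above the bench when the pin is up. It sinks with the pin.
- head_3 (a point): Centre of the flat top of the last pin's steel head, a disc 40 mm across and 6 mm thick; 80 mm above the bench when the pin is up. It sinks with the pin.
- pin_1 (a joint): How far the first pin has sunk straight down, m (0 = up). Its return spring takes 0.6 N to start and 0.2 N more per mm; it then meets its hidden pad after about 2.5, 5 or 9 mm (each pin another, drawn anew each time), and sinks only 1 mm per 4 N more. 4 to 8 N is plenty to feel the stop; over 20 N from fingers or weight spoils the pad. It springs back when let go.
- pin_2 (a joint): How far the middle pin has sunk straight down, m (0 = up). Its return spring takes 0.6 N to start and 0.2 N more per mm; it then meets its hidden pad after about 2.5, 5 or 9 mm (each pin another, drawn anew each time), and sinks only 1 mm per 4 N more. 4 to 8 N is plenty to feel the stop; over 20 N from fingers or weight spoils the pad. It springs back when let go.
- pin_3 (a joint): How far the last pin has sunk straight down, m (0 = up). Its return spring takes 0.6 N to start and 0.2 N more per mm; it then meets its hidden pad after about 2.5, 5 or 9 mm (each pin another, drawn anew each time), and sinks only 1 mm per 4 N more. 4 to 8 N is plenty to feel the stop; over 20 N from fingers or weight spoils the pad. It springs back when let go.
- weight: Black cast-iron weight, about 0.42 kg, standing loose on the bench; origin at the centre of its underside. A disc 56 mm across and 22 mm high, a neck 16 mm across, and on top a knob 26 mm across from 26 to 50 mm above its underside, to grip it by. Its own weight is enough to hold the pin over the soft pad right down.
- weight_center (a point): Centre of the iron weight, on its axis, 25 mm above its underside (1 mm below the knob); z is its axis.
- driver_center (a point): Bystander: gold-toned midrange driver lying face up, 110 mm across, 48 mm high, 55 mm with its cap; the point is on its axis 24 mm above the bench.
- clamp_ring: Bystander: chrome spider clamp ring lying flat, 84 mm across outside, 62 mm inside, 10 mm high; origin at the centre of its underside.
- magnet_1: Bystander: white ceramic magnet disc lying flat, 68 mm across, 15 mm high; origin at the centre of its underside.
- magnet_2: Bystander: white ceramic magnet disc lying flat, 68 mm across, 15 mm high; origin at the centre of its underside.
Mind the look-alikes: they are no part of the job. Of the things that look like the weight, the smallest one is meant.

How it is judged:
By the outcome, as a careful person would: the job done as asked, in the order asked, and still so for the second after the job is handed in, with the robot touching nothing.
It also fails if it takes over 54 s, if anything falls off the work surface, if the arm or the gripper's body presses on something with over 40 N, if the wrist force passes 120 N, or if a joint passes its speed limit or range.

### The arm

A 7-joint arm with a two-finger parallel gripper is mounted at the origin on the work surface. World frame = base frame: x ahead of the robot, y to its left, z up, the work surface at z = 0. Lengths are in m, angles in rad, forces in N, time in s.
With the tool pointing down it reaches from about 0.4 to 0.85 m from the base axis. Payload 4.5 kg.
Tool frame: the origin (TCP) lies midway between the tips of the shut fingers; the grasp point (between the pads) lies 19 mm behind it; z points along the fingers, y is the line along which they close (so a half turn about z gives the same grasp; the last joint's range is limited). The gripper opens to 88 mm and grips with 3 to 60 N. Pads are 18 mm wide; open, the fingers measure 123 mm over their backs; the gripper's body (75 mm by 187 mm) begins 45 mm behind the grasp point.
Start: joints at [-1.189, 0.689, -0.195, 1.565, 0.157, 0.902, -0.215], TCP at [0.213, 0.588, 0.239] pointing down, gripper open.
Joint ranges: [-3.01, 3.01], [-0.46, 2.08], [-1.47, 1.51], [0.13, 2.56], [-1, 4.14], [0.04, 2.09], [-2.66, 2.66]. Speed limits (rad/s): [2.57, 2.57, 3.14, 3.14, 3.14, 3.14, 3.14].

### API

Orientations are given as a unit quaternion [x, y, z, w].
In Python, from plant import r gives the robot as it stands.
- The arm moves only by the tool carry_out, never from a script. Its argument "plan" is a list of rows, each an object with "rot": the turn, a rotation vector about the tool's x, y, z in rad, a list of three; "xyz": the shift along the tool's x, y, z in m, a list of three; "grip": the closure in counts, from 0 (fully open) to 255 (shut). In form: [{"rot": [wx, wy, wz], "xyz": [dx, dy, dz], "grip": grip}, ...]. A call has 1 to 8 rows; each row is the pose to reach, as a shift and turn from the pose commanded when the call began, along the tool's axes at that moment; what a row does not reach only later rows make up. A row lasts 1/12 s, in which the tool goes at most 41.7 mm and 7.16 degrees, less where a joint would pass 70% of its speed; a pose out of reach is approached as far as the arm can. A call with a gripper value outside its range is refused whole. The fingers move at their own pace and stop on an object; "squeeze" is the grip in N (left out, the last holds). Time passes only in rows, so rows that repeat a pose let the fingers close. It gives the time, the measured TCP pose, the force, the opening and the grip force at its end, in the units of the state.
- r.get_state(): the state, without advancing time (a new reading comes with each control period).
- r.snapshot(name): name is "scene" or "side" or "wrist"; returns the picture (384x512x3 uint8, red, green, blue); there is no depth.
- r.camera_params(name): a dict with "fx", "fy", "cx", "cy" (pixels), "position" and "attitude" of the camera in the world; the wrist camera has in their place "hand_eye" (4x4, takes a point from camera to tool coordinates, whose origin is the TCP and whose axes are the flange's). Camera axes: x right, y down, z forward; pixel columns grow to the right and rows downward; lengths in m; the calibration is good to about 2 mm. A picture is of the moment at which its call begins: read the wrist's pose just before it. camera_params takes no time and is no camera call.
- r.finish_job(): hands the job in; it is judged then, once.
The state is a dict: "clock": time; "q": joint angles; "qd": joint speeds; "joint_torque": joint torques, N m; "tool_pos": TCP position; "eef_rot": TCP orientation; "contact_force": force on the tool from outside, world axes, zero at the start; "moment": the same for the moment, N m; "opening": opening from 0.0 (shut) to 1.0 (fully open); "finger_force": force on a finger pad.
Only numpy, scipy, OpenCV 4.12 (cv2) and the standard library are available. Lean on these libraries where they do the work, as an engineer would, in place of code of your own. Each camera call takes 0.05 s, during which the arm holds its last target. There are 200 camera calls.

## Working session

There is one attempt and no reset: what is moved stays moved. The work goes in short steps, Python scripts to look and compute and a tool call to move; the robot and the scene stay as the last step left them, time stands still between calls to the robot, and variables do not carry over. Pictures are saved under pics/ and viewed, at most 10 in all, crops included, and the job is handed in when it is done.

Besides the shell and the picture viewer there is one more tool, called after "Emit:" by a JSON object that holds its "fn" and its "kwargs", one argument or row to a line. carry_out: Moves the arm, as the interface text tells. Its arguments: {"type":"object","properties":{"plan":{"type":"array"},"squeeze":{"type":"number"}},"required":["plan"]}

```bash
mkdir -p pics; ls
python3 - <<'E'
from plant import r
import cv2, json
s=r.get_state()
print({k:s[k] for k in('clock','tool_pos','eef_rot','contact_force','opening')})
for n in('scene','side'):
    im=r.snapshot(n); cv2.imwrite(f'pics/{n}0.png',im[:,:,::-1]); print(n,r.camera_params(n))
print(r.camera_params('wrist'))
E
```

```text
pics
{'clock': 0.0, 'tool_pos': array([0.21285339, 0.5869799 , 0.23793627]), 'eef_rot': array([ 1.72984895e-01,  9.84924083e-01, -8.77962673e-04, -8.04761652e-05]), 'contact_force': array([ 0.60577608, -1.03709561, -0.282457  ]), 'opening': 0.9989606197786493}
scene {'fx': 359.2910129280848, 'fy': 359.2910129280848, 'cx': 262.5368564360433, 'cy': 191.6863805993094, 'position': array([1.08715925, 0.09420408, 0.94231606]), 'attitude': array([ 0.57787378,  0.77055491, -0.21759412, -0.15798678])}
side {'fx': 444.1155492946695, 'fy': 444.1155492946695, 'cx': 251.45862193057783, 'cy': 191.9588201518182, 'position': array([ 0.08299373, -0.89516268,  1.08103047]), 'attitude': array([ 0.89130692, -0.2508693 ,  0.09958733, -0.36430609])}
{'fx': 330.4961110631241, 'fy': 330.4961110631241, 'cx': 254.05638123252683, 'cy': 201.31561139129366, 'hand_eye': array([[ 1.37375077e-04, -9.51510172e-01, -3.07617251e-01,
         8.02995136e-02],
       [ 9.99999920e-01,  1.55170795e-05,  3.98581052e-04,
         2.31878434e-04],
       [-3.74480604e-04, -3.07617281e-01,  9.51510099e-01,
        -1.46033540e-01],
       [ 0.00000000e+00,  0.00000000e+00,  0.00000000e+00,
         1.00000000e+00]])}
```

View pics/scene0.png

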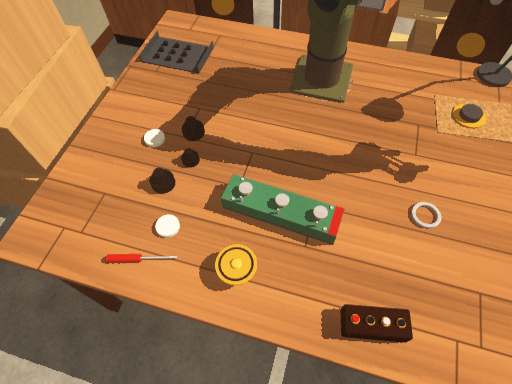

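View pics/side0.png

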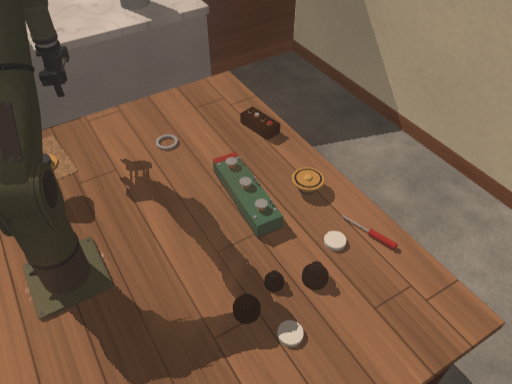

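The scene view shows the green tester with its red end at about (337,220) and pin heads at (320,212), (282,200) and (246,188). Three black weight-like things stand at scene (193,129), (190,157) and (162,180), which are side (247,308), (274,281) and (315,275). The one at scene (190,157) looks smallest. I'll triangulate and confirm it in an enlarged crop.

```bash
cat > h.py <<'E'
from plant import r
import numpy as np, cv2
from scipy.spatial.transform import Rotation as R
def pose(s=None):
    s=s or r.get_state(); T=np.eye(4); T[:3,:3]=R.from_quat(s['eef_rot']).as_matrix(); T[:3,3]=s['tool_pos']; return T
def cam(n,T=None):
    c=r.camera_params(n)
    if n=='wrist': M=(pose() if T is None else T)@c['hand_eye']
    else:
        M=np.eye(4); M[:3,:3]=R.from_quat(c['attitude']).as_matrix(); M[:3,3]=c['position']
    return c,M
def ray(n,uv,T=None):
    c,M=cam(n,T); d=M[:3,:3]@[(uv[0]-c['cx'])/c['fx'],(uv[1]-c['cy'])/c['fy'],1]
    return M[:3,3],d/np.linalg.norm(d)
def onz(n,uv,z,T=None):
    o,d=ray(n,uv,T); return o+d*(z-o[2])/d[2]
def proj(n,p,T=None):
    c,M=cam(n,T); q=np.linalg.inv(M)@[*p,1]; return np.array([c['cx']+c['fx']*q[0]/q[2],c['cy']+c['fy']*q[1]/q[2]])
def totool(p,T=None):
    T=pose() if T is None else T; return T[:3,:3].T@(np.array(p)-T[:3,3])
E
python3 - <<'E'
from h import *
np.set_printoptions(precision=4,suppress=True)
for a,b in [((320,212),(231,162)),((282,200),(246,182)),((246,188),(262,206))]:
    print('head',onz('scene',a,.08),onz('side',b,.08))
for a,b in [((193,129),(247,308)),((190,157),(274,281)),((162,180),(315,275))]:
    print('w',onz('scene',a,.03),onz('side',b,.03))
for a,b in[((237,264),(308,180))]: print('drv',onz('scene',a,.05),onz('side',b,.05))
for a,b in[((154,138),(290,334)),((167,226),(335,241))]: print('mag',onz('scene',a,.015),onz('side',b,.015))
a=cv2.imread('pics/scene0.png')[105:205,135:225]; b=cv2.imread('pics/side0.png')[250:340,220:340]
f=lambda i:cv2.resize(i,(395,400),interpolation=cv2.INTER_CUBIC)
cv2.imwrite('pics/crop1.png',np.hstack([f(a),f(b)]))
E
```

```text
head [0.6067 0.1079 0.08  ] [0.6024 0.1016 0.08  ]
head [ 0.599  -0.0005  0.08  ] [ 0.596 -0.008  0.08 ]
head [ 0.5895 -0.1081  0.08  ] [ 0.5839 -0.1238  0.08  ]
w [ 0.3896 -0.3597  0.03  ] [ 0.3803 -0.3733  0.03  ]
w [ 0.5   -0.325  0.03 ] [ 0.4868 -0.3409  0.03  ]
w [ 0.6042 -0.3737  0.03  ] [ 0.5953 -0.3844  0.03  ]
drv [ 0.7992 -0.0669  0.05  ] [ 0.7922 -0.0816  0.05  ]
mag [ 0.4505 -0.4773  0.015 ] [ 0.4402 -0.4868  0.015 ]
mag [ 0.7364 -0.3014  0.015 ] [ 0.7278 -0.3111  0.015 ]
```

View pics/crop1.png

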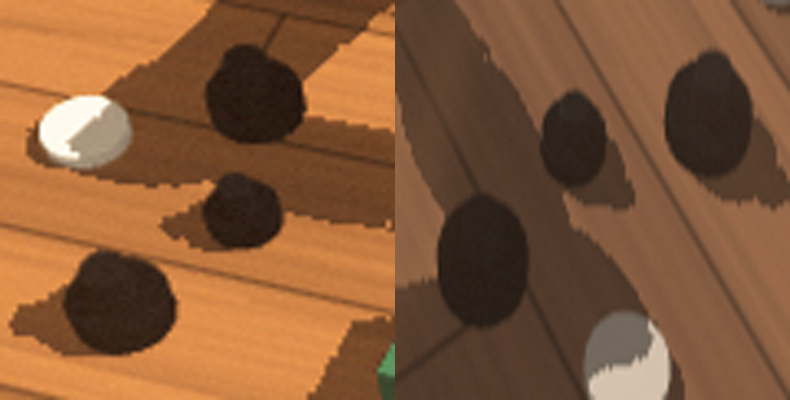

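The enlarged crop shows three iron shapes. The middle one, at scene (190,157) and side (274,281), is clearly the smallest, so it is the weight. The two larger ones are decoys. Next I move over the tester with the fingers shut.

Emit:
{"fn": "carry_out", "kwargs": {
  "plan": [
    {"rot": [0,0,0],"xyz": [-0.034,-0.023,0],"grip": 255},
    {"rot": [0,0,0],"xyz": [-0.068,-0.046,0],"grip": 255},
    {"rot": [0,0,0],"xyz": [-0.102,-0.069,0],"grip": 255},
    {"rot": [0,0,0],"xyz": [-0.136,-0.092,0],"grip": 255},
    {"rot": [0,0,0],"xyz": [-0.17,-0.115,0],"grip": 255},
    {"rot": [0,0,0],"xyz": [-0.204,-0.138,0],"grip": 255},
    {"rot": [0,0,0],"xyz": [-0.238,-0.161,0],"grip": 255},
    {"rot": [0,0,0],"xyz": [-0.272,-0.184,0],"grip": 255}
  ]
}}

```text
clock: 0.77
tool_pos: [0.4067, 0.32, 0.2386]
eef_rot: [0.173, 0.985, -0.0, -0.0]
contact_force: [-0.1, 0.5, 0.8]
opening: 0.422
finger_force: 0.0
```

Emit:
{"fn": "carry_out", "kwargs": {
  "plan": [
    {"rot": [0,0,0],"xyz": [-0.034,-0.023,0],"grip": 255},
    {"rot": [0,0,0],"xyz": [-0.068,-0.046,0],"grip": 255},
    {"rot": [0,0,0],"xyz": [-0.102,-0.069,0],"grip": 255},
    {"rot": [0,0,0],"xyz": [-0.136,-0.092,0],"grip": 255},
    {"rot": [0,0,0],"xyz": [-0.17,-0.115,0],"grip": 255},
    {"rot": [0,0,0],"xyz": [-0.204,-0.138,0],"grip": 255},
    {"rot": [0,0,0],"xyz": [-0.238,-0.161,0],"grip": 255},
    {"rot": [0,0,0],"xyz": [-0.272,-0.184,0],"grip": 255}
  ]
}}

```text
clock: 1.43
tool_pos: [0.5996, 0.0542, 0.2384]
eef_rot: [0.173, 0.985, -0.0, -0.0]
contact_force: [0.1, 1.1, -0.3]
opening: 0.008
finger_force: 0.0
```

Run:
```python
from h import *
np.set_printoptions(precision=4,suppress=True)
T=pose(); im=r.snapshot('wrist')[:,:,::-1]; np.save('T1.npy',T); cv2.imwrite('pics/w1.png',im)
for p in [(.605,.105,.08),(.5975,-.004,.08),(.587,-.115,.08)]: print(proj('wrist',p,T))
```

```text
[306.5316 170.6795]
[196.5069 201.1665]
[ 89.4077 227.9533]
```

View pics/w1.png

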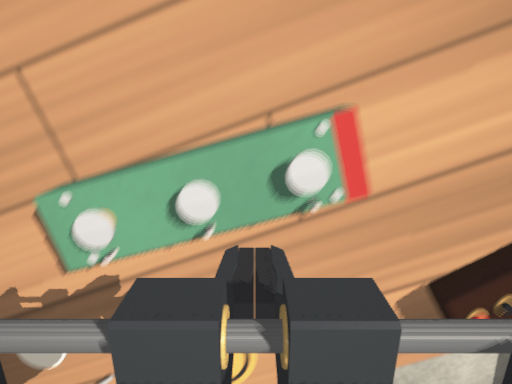

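The wrist view shows the three heads at about (308,173), (198,202) and (94,230), with the red end to the right. I'll locate their centres precisely.

Run:
```python
from h import *
np.set_printoptions(precision=4,suppress=True)
T=np.load('T1.npy'); im=cv2.imread('pics/w1.png'); hsv=cv2.cvtColor(im,cv2.COLOR_BGR2HSV)
m=((hsv[...,1]<45)&(hsv[...,2]>165)).astype(np.uint8)
m=cv2.morphologyEx(m,cv2.MORPH_OPEN,np.ones((7,7)))
n,l,st,c=cv2.connectedComponentsWithStats(m)
P=[]
for i in range(1,n):
    if st[i,4]>700 and c[i][1]<260:
        (u,v),a,th=cv2.minAreaRect(np.argwhere(l==i)[:,::-1].astype(np.float32)); e=onz('wrist',(u,v),.08,T)
        print((u,v),a,e); P.append(e)
P=sorted(P,key=lambda p:-p[1])
for p in P: print('d',np.linalg.norm(p-P[0]),'tool',totool(p,T),proj('scene',p),proj('side',p))
w=[onz('scene',(190,157),.03),onz('side',(274,281),.03)]
```

```text
(309.17999267578125, 171.260009765625) (40.20000076293945, 47.80000305175781) [0.6064 0.1072 0.08  ]
(198.50003051757812, 200.50001525878906) (41.01219177246094, 43.84062194824219) [ 0.5975 -0.0019  0.08  ]
(94.59877014160156, 233.40452575683594) (50.67185592651367, 41.01055908203125) [ 0.594 -0.113  0.08 ]
d 0.0 tool [0.0116 0.0522 0.1584] [319.748 211.832] [231.2179 160.6489]
d 0.10945830696536675 tool [-0.0173 -0.0534  0.1584] [281.6329 199.4217] [245.4477 180.7127]
d 0.22049714263329245 tool [-0.0518 -0.159   0.1584] [243.8639 188.8973] [262.8983 202.523 ]
```

Emit:
{"fn": "carry_out", "kwargs": {
  "plan": [
    {"rot": [0,0,0],"xyz": [0.006,0.026,0.025],"grip": 255},
    {"rot": [0,0,0],"xyz": [0.012,0.052,0.055],"grip": 255},
    {"rot": [0,0,0],"xyz": [0.012,0.052,0.09],"grip": 255},
    {"rot": [0,0,0],"xyz": [0.012,0.052,0.12],"grip": 255},
    {"rot": [0,0,0],"xyz": [0.012,0.052,0.14],"grip": 255},
    {"rot": [0,0,0],"xyz": [0.012,0.052,0.146],"grip": 255},
    {"rot": [0,0,0],"xyz": [0.012,0.052,0.146],"grip": 255},
    {"rot": [0,0,0],"xyz": [0.012,0.052,0.146],"grip": 255}
  ]
}}

```text
clock: 2.15
tool_pos: [0.6059, 0.1095, 0.0933]
eef_rot: [0.173, 0.985, 0.0, 0.0]
contact_force: [-1.0, -0.6, 0.3]
opening: 0.003
finger_force: 0.0
```

Run:
```python
from h import *
np.set_printoptions(precision=4,suppress=True)
s=r.get_state(); print(s['clock'],s['tool_pos'],s['contact_force'],totool((.6065,.107,.08)))
T=pose(); cv2.imwrite('pics/w2.png',r.snapshot('wrist')[:,:,::-1])
f=[]
for i in range(6): r.snapshot('wrist'); f.append(r.get_state()['contact_force'])
print(np.mean(f,0),np.std(f,0))
```

```text
2.15 [0.6059 0.1095 0.0933] [-0.9987 -0.5519  0.3008] [-0.0014 -0.0021  0.0133]
[ 0.3035 -0.1883  0.2721] [0.5214 0.288  0.5792]
```

View pics/w2.png

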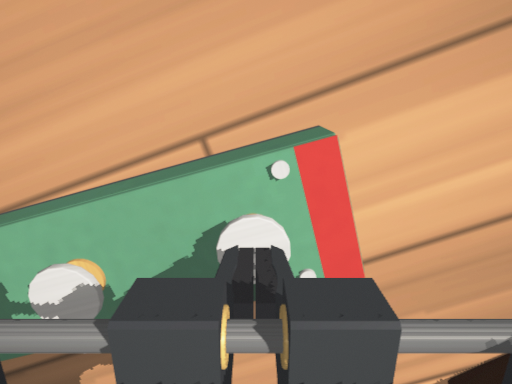

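The tips are centred over head 1, which spans columns 217–291 with its centre near (254,252). I press down in small steps.

Emit:
{"fn": "carry_out", "kwargs": {
  "plan": [
    {"rot": [0,0,0],"xyz": [-0.001,-0.002,0.008],"grip": 255},
    {"rot": [0,0,0],"xyz": [-0.001,-0.002,0.012],"grip": 255},
    {"rot": [0,0,0],"xyz": [-0.001,-0.002,0.014],"grip": 255},
    {"rot": [0,0,0],"xyz": [-0.001,-0.002,0.0155],"grip": 255},
    {"rot": [0,0,0],"xyz": [-0.001,-0.002,0.0165],"grip": 255},
    {"rot": [0,0,0],"xyz": [-0.001,-0.002,0.0165],"grip": 255},
    {"rot": [0,0,0],"xyz": [-0.001,-0.002,0.0165],"grip": 255}
  ]
}}

```text
clock: 3.08
tool_pos: [0.6055, 0.1063, 0.0767]
eef_rot: [0.173, 0.985, -0.001, -0.0]
contact_force: [-2.2, -1.7, 7.1]
opening: 0.005
finger_force: 3.4
```

Emit:
{"fn": "carry_out", "kwargs": {
  "plan": [
    {"rot": [0,0,0],"xyz": [0,0,0.0005],"grip": 255},
    {"rot": [0,0,0],"xyz": [0,0,0.001],"grip": 255},
    {"rot": [0,0,0],"xyz": [0,0,0.001],"grip": 255},
    {"rot": [0,0,0],"xyz": [0,0,0.001],"grip": 255}
  ]
}}

```text
clock: 3.42
tool_pos: [0.6056, 0.1064, 0.0761]
eef_rot: [0.173, 0.985, -0.001, -0.0]
contact_force: [-1.9, -1.7, 10.0]
opening: 0.007
finger_force: 4.7
```

Pin 1 stopped at about 2.5 mm: it pushed back 7–10 N at only 3.3–3.9 mm of travel. On to pin 2.

Emit:
{"fn": "carry_out", "kwargs": {
  "plan": [
    {"rot": [0,0,0],"xyz": [0,0,-0.01],"grip": 255},
    {"rot": [0,0,0],"xyz": [0,0,-0.02],"grip": 255},
    {"rot": [0,0,0],"xyz": [-0.01,-0.035,-0.02],"grip": 255},
    {"rot": [0,0,0],"xyz": [-0.02,-0.07,-0.02],"grip": 255},
    {"rot": [0,0,0],"xyz": [-0.03,-0.106,-0.02],"grip": 255},
    {"rot": [0,0,0],"xyz": [-0.03,-0.106,-0.016],"grip": 255},
    {"rot": [0,0,0],"xyz": [-0.03,-0.106,-0.012],"grip": 255},
    {"rot": [0,0,0],"xyz": [-0.03,-0.106,-0.012],"grip": 255}
  ]
}}

```text
clock: 4.08
tool_pos: [0.5976, -0.002, 0.0869]
eef_rot: [0.173, 0.985, 0.001, -0.0]
contact_force: [-0.2, 1.4, -1.0]
opening: 0.002
finger_force: 0.0
```

Run:
```python
from h import *
np.set_printoptions(precision=4,suppress=True)
s=r.get_state(); print(s['clock'],s['tool_pos'],s['contact_force'],totool((.5983,-.0025,.08)))
```

```text
4.0833 [ 0.5976 -0.002   0.0869] [-0.2406  1.3557 -0.9609] [-0.0008 -0.0002  0.0069]
```

Emit:
{"fn": "carry_out", "kwargs": {
  "plan": [
    {"rot": [0,0,0],"xyz": [-0.001,0,0.004],"grip": 255},
    {"rot": [0,0,0],"xyz": [-0.001,0,0.007],"grip": 255},
    {"rot": [0,0,0],"xyz": [-0.001,0,0.009],"grip": 255},
    {"rot": [0,0,0],"xyz": [-0.001,0,0.0105],"grip": 255},
    {"rot": [0,0,0],"xyz": [-0.001,0,0.0115],"grip": 255},
    {"rot": [0,0,0],"xyz": [-0.001,0,0.0115],"grip": 255},
    {"rot": [0,0,0],"xyz": [-0.001,0,0.0115],"grip": 255}
  ]
}}

```text
clock: 4.67
tool_pos: [0.5988, -0.0028, 0.0758]
eef_rot: [0.173, 0.985, 0.0, 0.0]
contact_force: [0.8, 1.3, 0.9]
opening: 0.004
finger_force: 0.7
```

Emit:
{"fn": "carry_out", "kwargs": {
  "plan": [
    {"rot": [0,0,0],"xyz": [0,0,0.0007],"grip": 255},
    {"rot": [0,0,0],"xyz": [0,0,0.0014],"grip": 255},
    {"rot": [0,0,0],"xyz": [0,0,0.0014],"grip": 255},
    {"rot": [0,0,0],"xyz": [0,0,0.0014],"grip": 255}
  ]
}}

```text
clock: 5.0
tool_pos: [0.5988, -0.0032, 0.0743]
eef_rot: [0.173, 0.985, 0.0, 0.0]
contact_force: [0.2, 1.9, 1.8]
opening: 0.004
finger_force: 0.9
```

Emit:
{"fn": "carry_out", "kwargs": {
  "plan": [
    {"rot": [0,0,0],"xyz": [0,0,0.0007],"grip": 255},
    {"rot": [0,0,0],"xyz": [0,0,0.0014],"grip": 255},
    {"rot": [0,0,0],"xyz": [0,0,0.0014],"grip": 255},
    {"rot": [0,0,0],"xyz": [0,0,0.0014],"grip": 255}
  ]
}}

```text
clock: 5.33
tool_pos: [0.5988, -0.0032, 0.0729]
eef_rot: [0.173, 0.985, 0.0, 0.0]
contact_force: [0.5, 2.0, 2.1]
opening: 0.009
finger_force: 1.0
```

Emit:
{"fn": "carry_out", "kwargs": {
  "plan": [
    {"rot": [0,0,0],"xyz": [0,0,0.0008],"grip": 255},
    {"rot": [0,0,0],"xyz": [0,0,0.0015],"grip": 255},
    {"rot": [0,0,0],"xyz": [0,0,0.0022],"grip": 255},
    {"rot": [0,0,0],"xyz": [0,0,0.0028],"grip": 255},
    {"rot": [0,0,0],"xyz": [0,0,0.0028],"grip": 255},
    {"rot": [0,0,0],"xyz": [0,0,0.0028],"grip": 255}
  ]
}}

```text
clock: 5.83
tool_pos: [0.5988, -0.0032, 0.0706]
eef_rot: [0.173, 0.985, 0.0, 0.0]
contact_force: [-1.9, 1.7, 7.4]
opening: 0.002
finger_force: 3.3
```

Pin 2 sank about 9 mm before stopping (7.4 N at 9.4 mm). Pin 3 next, as asked.

Emit:
{"fn": "carry_out", "kwargs": {
  "plan": [
    {"rot": [0,0,0],"xyz": [0,0,-0.013],"grip": 255},
    {"rot": [0,0,0],"xyz": [0,0,-0.026],"grip": 255},
    {"rot": [0,0,0],"xyz": [-0.01,-0.035,-0.026],"grip": 255},
    {"rot": [0,0,0],"xyz": [-0.02,-0.07,-0.026],"grip": 255},
    {"rot": [0,0,0],"xyz": [-0.03,-0.106,-0.026],"grip": 255},
    {"rot": [0,0,0],"xyz": [-0.03,-0.106,-0.021],"grip": 255},
    {"rot": [0,0,0],"xyz": [-0.03,-0.106,-0.017],"grip": 255},
    {"rot": [0,0,0],"xyz": [-0.03,-0.106,-0.017],"grip": 255}
  ]
}}

```text
clock: 6.5
tool_pos: [0.5899, -0.113, 0.0865]
eef_rot: [0.173, 0.985, 0.0, -0.001]
contact_force: [-0.0, 0.7, 0.3]
opening: 0.002
finger_force: 0.0
```

Run:
```python
from h import *
np.set_printoptions(precision=4,suppress=True)
s=r.get_state(); print(s['clock'],s['tool_pos'],s['contact_force'],totool((.591,-.1126,.08)))
```

```text
6.5 [ 0.5899 -0.113   0.0865] [-0.0201  0.7388  0.2531] [-0.0009  0.0007  0.0065]
```

Emit:
{"fn": "carry_out", "kwargs": {
  "plan": [
    {"rot": [0,0,0],"xyz": [-0.001,0,0.004],"grip": 255},
    {"rot": [0,0,0],"xyz": [-0.001,0,0.007],"grip": 255},
    {"rot": [0,0,0],"xyz": [-0.001,0,0.009],"grip": 255},
    {"rot": [0,0,0],"xyz": [-0.001,0,0.0105],"grip": 255},
    {"rot": [0,0,0],"xyz": [-0.001,0,0.0115],"grip": 255},
    {"rot": [0,0,0],"xyz": [-0.001,0,0.0115],"grip": 255},
    {"rot": [0,0,0],"xyz": [-0.001,0,0.0115],"grip": 255}
  ]
}}

```text
clock: 7.08
tool_pos: [0.592, -0.113, 0.0757]
eef_rot: [0.173, 0.985, 0.0, 0.0]
contact_force: [0.2, 0.9, 1.7]
opening: 0.002
finger_force: 0.7
```

Emit:
{"fn": "carry_out", "kwargs": {
  "plan": [
    {"rot": [0,0,0],"xyz": [0,0,0.0007],"grip": 255},
    {"rot": [0,0,0],"xyz": [0,0,0.0012],"grip": 255},
    {"rot": [0,0,0],"xyz": [0,0,0.0012],"grip": 255},
    {"rot": [0,0,0],"xyz": [0,0,0.0012],"grip": 255}
  ]
}}

```text
clock: 7.42
tool_pos: [0.592, -0.1132, 0.0748]
eef_rot: [0.173, 0.985, 0.0, 0.0]
contact_force: [0.2, 2.5, 4.9]
opening: 0.001
finger_force: 2.5
```

Pin 3 stopped at about 5 mm. Pin 2 is the deepest. Now lift, open and go over the small weight.

Emit:
{"fn": "carry_out", "kwargs": {
  "plan": [
    {"rot": [0,0,0],"xyz": [0,0,0.0004],"grip": 255},
    {"rot": [0,0,0],"xyz": [0,0,0.0004],"grip": 255},
    {"rot": [0,0,0],"xyz": [0,0,-0.03],"grip": 255},
    {"rot": [0,0,0],"xyz": [0,0,-0.065],"grip": 255},
    {"rot": [0,0,0],"xyz": [0,-0.02,-0.1],"grip": 0},
    {"rot": [0,0,0],"xyz": [0.005,-0.045,-0.13],"grip": 0},
    {"rot": [0,0,0],"xyz": [0.01,-0.08,-0.15],"grip": 0},
    {"rot": [0,0,0],"xyz": [0.018,-0.12,-0.16],"grip": 0}
  ]
}}

```text
clock: 8.08
tool_pos: [0.5355, -0.2204, 0.2373]
eef_rot: [0.172, 0.985, -0.0, 0.003]
contact_force: [1.1, -1.1, -0.4]
opening: 0.281
finger_force: 0.0
```

Emit:
{"fn": "carry_out", "kwargs": {
  "plan": [
    {"rot": [0,0,0],"xyz": [0,-0.035,0],"grip": 0},
    {"rot": [0,0,0],"xyz": [0,-0.07,0],"grip": 0},
    {"rot": [0,0,0],"xyz": [0,-0.1,0],"grip": 0},
    {"rot": [0,0,0],"xyz": [0,-0.12,0],"grip": 0},
    {"rot": [0,0,0],"xyz": [0,-0.12,0],"grip": 0},
    {"rot": [0,0,0],"xyz": [0,-0.12,0],"grip": 0}
  ]
}}

```text
clock: 8.58
tool_pos: [0.4918, -0.3342, 0.2337]
eef_rot: [0.175, 0.985, -0.0, -0.001]
contact_force: [0.9, 0.6, -0.2]
opening: 0.739
finger_force: 0.0
```

Run:
```python
from h import *
np.set_printoptions(precision=4,suppress=True)
s=r.get_state(); T=pose(s); print(s['clock'],s['tool_pos'],s['q'])
np.save('T3.npy',T); cv2.imwrite('pics/w3.png',r.snapshot('wrist')[:,:,::-1])
print(proj('wrist',(.493,-.333,.05),T))
```

```text
8.5833 [ 0.4918 -0.3342  0.2337] [ 0.7248  0.6684 -0.3585  1.66    0.2902  0.8673  1.467 ]
[255.3633 177.8016]
```

View pics/w3.png

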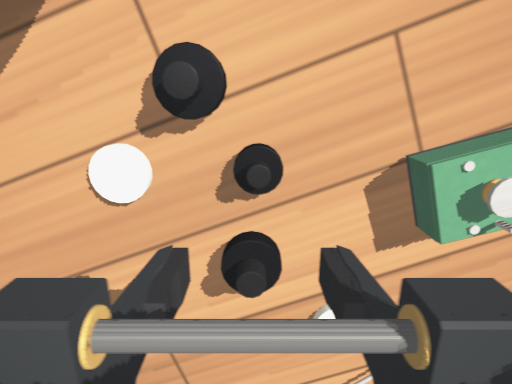

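The wrist view shows the smallest weight with its disc centred at about (258,169) and its knob top at (259,177). The larger look-alikes are at (189,80) and (251,265).

Run:
```python
from h import *
np.set_printoptions(precision=4,suppress=True)
T=np.load('T3.npy'); im=cv2.imread('pics/w3.png'); g=im.max(2)
m=np.zeros_like(g); m[135:205,215:300]=(g[135:205,215:300]<48)
n,l,st,c=cv2.connectedComponentsWithStats(m); i=1+st[1:,4].argmax(); print(st[i],c[i])
k=((l==i)).astype(np.uint8)
sub=g[150:200,240:282]; 
kn=((sub>np.percentile(sub[k[150:200,240:282]>0],60))&(k[150:200,240:282]>0)).astype(np.uint8)
kn=cv2.morphologyEx(kn,cv2.MORPH_OPEN,np.ones((5,5))); n,l2,s2,c2=cv2.connectedComponentsWithStats(kn)
for j in range(1,n): print('knob?',s2[j],c2[j]+[240,150],onz('wrist',c2[j]+[240,150],.05,T))
print('disc', onz('wrist',(st[i,0]+st[i,2]/2,st[i,1]+24),.022,T))
# model fit of silhouette: project both circles, compare with mask by IoU
from scipy.optimize import minimize
t=np.linspace(0,2*np.pi,48)
def sil(x,y):
    o=np.zeros_like(g)
    for rr,z0,z1 in((.028,0,.022),(.013,.026,.05),(.008,0,.05)):
        pts=np.array([proj('wrist',(x+rr*np.cos(a),y+rr*np.sin(a),z),T) for z in(z0,z1) for a in t],np.float32)
        cv2.fillConvexPoly(o,(cv2.convexHull(pts)*16).round().astype(np.int32),1,shift=4)
    return o
f=lambda p:-(sil(*p)&k).sum()/(sil(*p)|k).sum()
b=minimize(f,[.492,-.336],method='Nelder-Mead',options=dict(initial_simplex=[[.49,-.338],[.498,-.334],[.491,-.33]],maxiter=40))
print(b.x,b.fun,'tool to z=.026',totool((*b.x,.026),T))
```

```text
[ 234  144   48   50 1316] [256.7143 166.9932]
knob? [  6   0  15  11 103] [254.4757 153.9417] [ 0.4696 -0.3254  0.05  ]
knob? [23  0  6  6 33] [265.4242 152.4545] [ 0.472  -0.3146  0.05  ]
disc [ 0.4901 -0.3287  0.022 ]<stdin>:21: RuntimeWarning: overflow encountered in scalar negative
Traceback (most recent call last):
  File "h.py", line 18, in proj
    c,M=cam(n,T); q=np.linalg.inv(M)@[*p,1]; return np.array([c['cx']+c['fx']*q[0]/q[2],c['cy']+c['fy']*q[1]/q[2]])
        ~~~^^^^^
  File "h.py", line 7, in cam
    c=r.camera_params(n)
ValueError: time passes only in moves, steps and waits
```

```bash
sed -i 's/^def cam(n,T=None):/from functools import lru_cache\nCP=lru_cache(r.camera_params)\ndef cam(n,T=None):/; s/c=r.camera_params(n)/c=CP(n)/' h.py
python3 - <<'E'
from h import *
np.set_printoptions(precision=4,suppress=True)
T=np.load('T3.npy'); im=cv2.imread('pics/w3.png'); g=im.max(2)
m=np.zeros_like(g); m[135:205,215:300]=(g[135:205,215:300]<60)
m=cv2.morphologyEx(m,cv2.MORPH_OPEN,np.ones((5,5)))
cs,_=cv2.findContours(m,0,1); k=np.zeros_like(g); cv2.drawContours(k,[max(cs,key=cv2.contourArea)],-1,1,-1)
print(cv2.boundingRect(k),k.sum())
from scipy.optimize import minimize
t=np.linspace(0,2*np.pi,48)
def sil(x,y):
    o=np.zeros_like(g)
    for rr,z0,z1 in((.028,0,.022),(.013,.026,.05),(.008,0,.05)):
        pts=np.array([proj('wrist',(x+rr*np.cos(a),y+rr*np.sin(a),z),T) for z in(z0,z1) for a in t],np.float32)
        cv2.fillConvexPoly(o,(cv2.convexHull(pts)*16).round().astype(np.int32),1,shift=4)
    return o
f=lambda p:-float((sil(*p)&k).sum())/float((sil(*p)|k).sum())
b=minimize(f,[.492,-.336],method='Nelder-Mead',options=dict(initial_simplex=[[.488,-.332],[.496,-.330],[.490,-.325]],maxiter=40))
print(b.x,b.fun,proj('wrist',(*b.x,.05),T),'tool to z=.026',totool((*b.x,.026)))
print(onz('wrist',(259,177),.05,T))
E
```

```text
(234, 144, 48, 50) 1868
[ 0.4935 -0.3307] -0.8664192949907236 [257.6394 177.517 ] tool to z=.026 [-0.0002  0.0016  0.2079]
[ 0.4935 -0.3292  0.05  ]
```

Emit:
{"fn": "carry_out", "kwargs": {
  "plan": [
    {"rot": [0,0,0],"xyz": [0,0.001,0.035],"grip": 0},
    {"rot": [0,0,0],"xyz": [0,0.002,0.07],"grip": 0},
    {"rot": [0,0,0],"xyz": [0,0.002,0.105],"grip": 0},
    {"rot": [0,0,0],"xyz": [0,0.002,0.135],"grip": 0},
    {"rot": [0,0,0],"xyz": [0,0.002,0.145],"grip": 0},
    {"rot": [0,0,0],"xyz": [0,0.002,0.145],"grip": 0},
    {"rot": [0,0,0],"xyz": [0,0.002,0.145],"grip": 0}
  ]
}}

```text
clock: 9.22
tool_pos: [0.4949, -0.3298, 0.0899]
eef_rot: [0.172, 0.985, 0.0, 0.0]
contact_force: [-0.0, 0.2, -0.5]
opening: 1.004
finger_force: 0.0
```

Run:
```python
from h import *
np.set_printoptions(precision=4,suppress=True)
s=r.get_state(); T=pose(s); print(s['clock'],s['tool_pos'],s['opening'],totool((.4935,-.330,.026)))
np.save('T4.npy',T); cv2.imwrite('pics/w4.png',r.snapshot('wrist')[:,:,::-1])
print(proj('wrist',(.4935,-.33,.05),T),proj('wrist',(.4935,-.33,.022),T))
```

```text
9.2167 [ 0.4949 -0.3298  0.0899] 1.0038936937702816 [ 0.0013 -0.0007  0.0639]
[252.388  230.8764] [252.5419 214.9112]
```

View pics/w4.png

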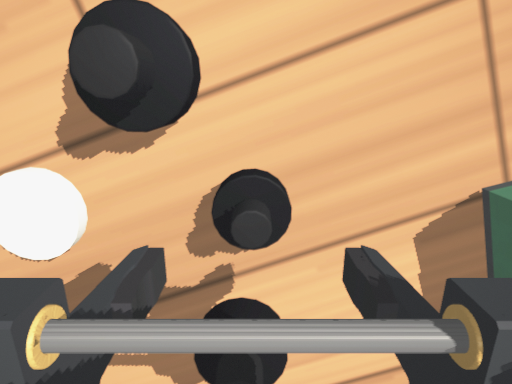

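The knob top is at about (251,230) against the predicted (252,231), so alignment is good. The disc spans columns 212–291, which agrees with 56 mm. Descend and grip.

Emit:
{"fn": "carry_out", "kwargs": {
  "plan": [
    {"rot": [0,0,0],"xyz": [0.001,-0.001,0.025],"grip": 0},
    {"rot": [0,0,0],"xyz": [0.001,-0.001,0.048],"grip": 0},
    {"rot": [0,0,0],"xyz": [0.001,-0.001,0.06],"grip": 0},
    {"rot": [0,0,0],"xyz": [0.001,-0.001,0.063],"grip": 0},
    {"rot": [0,0,0],"xyz": [0.001,-0.001,0.063],"grip": 0},
    {"rot": [0,0,0],"xyz": [0.001,-0.001,0.063],"grip": 0}
  ]
}}

```text
clock: 9.77
tool_pos: [0.4936, -0.3318, 0.0277]
eef_rot: [0.173, 0.985, -0.0, 0.001]
contact_force: [0.2, 0.2, 0.1]
opening: 1.005
finger_force: 0.0
```

Emit:
{"fn": "carry_out", "kwargs": {
  "plan": [
    {"rot": [0,0,0],"xyz": [0,0,0],"grip": 255},
    {"rot": [0,0,0],"xyz": [0,0,0],"grip": 255},
    {"rot": [0,0,0],"xyz": [0,0,0],"grip": 255},
    {"rot": [0,0,0],"xyz": [0,0,0],"grip": 255},
    {"rot": [0,0,0],"xyz": [0,0,0],"grip": 255},
    {"rot": [0,0,0],"xyz": [0,0,0],"grip": 255},
    {"rot": [0,0,0],"xyz": [0,0,0],"grip": 255},
    {"rot": [0,0,0],"xyz": [0,0,0],"grip": 255}
  ],
  "squeeze": 25
}}

```text
clock: 10.43
tool_pos: [0.4925, -0.3314, 0.0262]
eef_rot: [0.173, 0.985, 0.0, -0.0]
contact_force: [-0.3, -0.4, 0.4]
opening: 0.415
finger_force: 0.0
```

Emit:
{"fn": "carry_out", "kwargs": {
  "plan": [
    {"rot": [0,0,0],"xyz": [0,0,0],"grip": 255},
    {"rot": [0,0,0],"xyz": [0,0,0],"grip": 255},
    {"rot": [0,0,0],"xyz": [0,0,0],"grip": 255},
    {"rot": [0,0,0],"xyz": [0,0,0],"grip": 255}
  ]
}}

```text
clock: 10.77
tool_pos: [0.4927, -0.3312, 0.0263]
eef_rot: [0.173, 0.985, 0.0, -0.0]
contact_force: [0.4, 0.2, 0.2]
opening: 0.285
finger_force: 25.0
```

The weight is gripped. Lift it and carry it towards pin 2.

Emit:
{"fn": "carry_out", "kwargs": {
  "plan": [
    {"rot": [0,0,0],"xyz": [0,0,-0.01],"grip": 255},
    {"rot": [0,0,0],"xyz": [0,0,-0.03],"grip": 255},
    {"rot": [0,0,0],"xyz": [0,0,-0.06],"grip": 255},
    {"rot": [0,0,0],"xyz": [0,0,-0.09],"grip": 255},
    {"rot": [0,0,0],"xyz": [0,0.01,-0.12],"grip": 255},
    {"rot": [0,0,0],"xyz": [0,0.03,-0.14],"grip": 255},
    {"rot": [0,0,0],"xyz": [0.002,0.055,-0.15],"grip": 255},
    {"rot": [0,0,0],"xyz": [0.004,0.085,-0.15],"grip": 255}
  ]
}}

```text
clock: 11.43
tool_pos: [0.5183, -0.2518, 0.1792]
eef_rot: [0.175, 0.985, -0.001, 0.002]
contact_force: [0.3, 0.5, -4.3]
opening: 0.289
finger_force: 25.0
```

Emit:
{"fn": "carry_out", "kwargs": {
  "plan": [
    {"rot": [0,0,0],"xyz": [0.001,0.03,0],"grip": 255},
    {"rot": [0,0,0],"xyz": [0.002,0.06,0],"grip": 255},
    {"rot": [0,0,0],"xyz": [0.003,0.095,0],"grip": 255},
    {"rot": [0,0,0],"xyz": [0.004,0.13,0],"grip": 255},
    {"rot": [0,0,0],"xyz": [0.005,0.165,0],"grip": 255},
    {"rot": [0,0,0],"xyz": [0.006,0.2,0],"grip": 255},
    {"rot": [0,0,0],"xyz": [0.007,0.23,0],"grip": 255},
    {"rot": [0,0,0],"xyz": [0.008,0.25,0],"grip": 255}
  ]
}}

```text
clock: 12.1
tool_pos: [0.5957, -0.0075, 0.1766]
eef_rot: [0.171, 0.985, 0.001, -0.0]
contact_force: [1.0, 0.3, -4.3]
opening: 0.285
finger_force: 25.0
```

Emit:
{"fn": "carry_out", "kwargs": {
  "plan": [
    {"rot": [0,0,0],"xyz": [0,0.008,0],"grip": 255},
    {"rot": [0,0,0],"xyz": [0,0.01,0.01],"grip": 255},
    {"rot": [0,0,0],"xyz": [0,0.01,0.025],"grip": 255},
    {"rot": [0,0,0],"xyz": [0,0.01,0.035],"grip": 255},
    {"rot": [0,0,0],"xyz": [0,0.01,0.04],"grip": 255},
    {"rot": [0,0,0],"xyz": [0,0.01,0.04],"grip": 255},
    {"rot": [0,0,0],"xyz": [0,0.01,0.04],"grip": 255}
  ]
}}

```text
clock: 12.68
tool_pos: [0.5985, -0.0042, 0.136]
eef_rot: [0.174, 0.985, -0.0, -0.0]
contact_force: [0.4, -0.0, -3.6]
opening: 0.286
finger_force: 25.0
```

Run:
```python
from h import *
np.set_printoptions(precision=4,suppress=True)
s=r.get_state(); T=pose(s); print(s['clock'],s['tool_pos'],s['opening'],s['finger_force'],s['contact_force'],totool((.5983,-.0025,.1063)))
np.save('T5.npy',T); a=r.snapshot('wrist')[150:384,100:412,::-1]; b=r.snapshot('side')[130:240,190:320,::-1]
print(proj('wrist',(.5983,-.0025,.08),T)-[100,150])
f=lambda i,w:cv2.resize(i,(w,400),interpolation=cv2.INTER_CUBIC)
cv2.imwrite('pics/w5.png',np.hstack([f(a,400),f(b,400)]))
```

```text
12.6833 [ 0.5985 -0.0042  0.136 ] 0.2858332698120517 25.00002510845661 [ 0.4137 -0.0125 -3.5674] [0.0008 0.0015 0.0297]
[155.9062  71.9955]
```

View pics/w5.png

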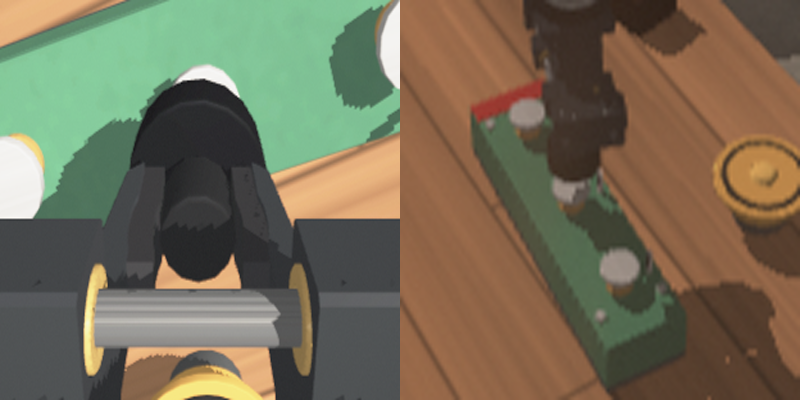

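The wrist view shows the weight hanging upright in the fingers, with its disc centred at crop x≈199. Head 2's rim peeks out behind it at about (207,70). I'll fit that rim to check the centring.

Run:
```python
from h import *
np.set_printoptions(precision=4,suppress=True)
from scipy.optimize import least_squares
s=r.get_state(); T=pose(s); im=r.snapshot('wrist')[:,:,::-1]; cv2.imwrite('pics/w6.png',im)
hsv=cv2.cvtColor(im,cv2.COLOR_BGR2HSV)
def mk(u0,u1,v0,v1,sat):
    m=np.zeros(hsv.shape[:2],np.uint8); m[v0:v1,u0:u1]=(hsv[v0:v1,u0:u1,1]<sat)&(hsv[v0:v1,u0:u1,2]>90); return m
# visible rim of head 2: topmost white pixel in every column
m=mk(220,310,170,225,60)
E=np.array([(u,np.argmax(m[:,u])-.5) for u in range(220,310) if m[:,u].any()]); print(E[:,0].min(),E[:,0].max(),E[:,1].astype(int))
t=np.linspace(np.pi,0,181)
def res(p,E):
    C=np.array([proj('wrist',(p[0]+.02*np.cos(a),p[1]+.02*np.sin(a),.08),T) for a in np.linspace(0,2*np.pi,180)])
    h=cv2.convexHull(C.astype(np.float32)); return [cv2.pointPolygonTest(h,(float(a),float(b)),True) for a,b in E]
E2=E[2:-2]; b=least_squares(res,[.5983,-.0025],args=(E2,),diff_step=1e-3,x_scale=.01,loss='soft_l1')
print(b.x,np.round(b.fun,1)); print('tool',totool((*b.x,.1063),T), 'est',totool((.5983,-.0025,.1063),T))
i=cv2.resize(im[160:240,190:330],(770,440),interpolation=cv2.INTER_NEAREST); cv2.imwrite('pics/w6c.png',i)
```

```text
230.0 285.0 [200 198 197 196 195 194 193 192 191 191 190 190 189 189 188 188 187 187
 186 186 186 186 186 186 185 185 185 185 185 185 185 185 185 185 186 186
 186 187 187 187 188 188 189 189 190 191 192 193 193 194 195 196 198 200
 202 204]
[0.5952 0.0003] [-0.2 -0.   0.1  0.1  0.  -0.1 -0.3  0.3  0.   0.5  0.1  0.6  0.1  0.5
 -0.1  0.3 -0.4 -0.1  0.1  0.3  0.5  0.6 -0.3 -0.2 -0.2 -0.2 -0.2 -0.2
 -0.3 -0.4 -0.5 -0.7  0.1 -0.2 -0.4  0.2 -0.1 -0.4  0.1 -0.3  0.1 -0.4
 -0.   0.3  0.5  0.6 -0.   0.   0.  -0.1  0.4  0.6]
tool [0.0052 0.0022 0.0305] est [0.0013 0.0006 0.0305]
```

View pics/w6c.png

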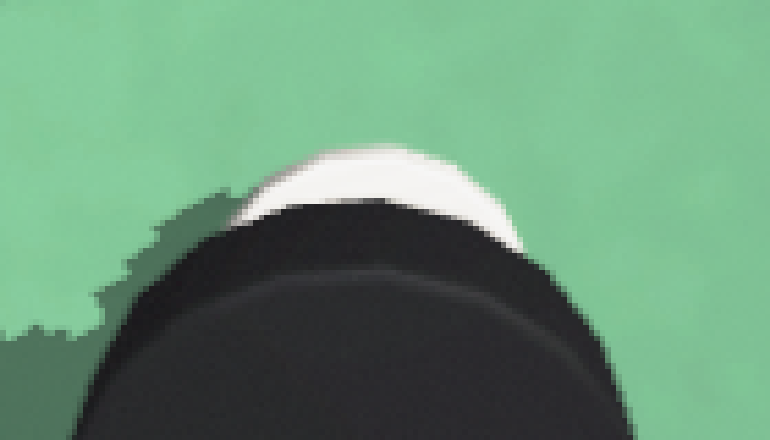

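Run:
```python
from h import *
np.set_printoptions(precision=4,suppress=True)
from scipy.optimize import least_squares
s=r.get_state(); T=pose(s); im=cv2.imread('pics/w6.png'); hsv=cv2.cvtColor(im,cv2.COLOR_BGR2HSV); V=hsv[...,2]
m=(hsv[...,1]<60)&(V>90)
E1=np.array([(u,170+np.argmax(m[170:225,u])-.5) for u in range(233,283)])
D=V<62
E2=np.array([(u,185+np.argmax(D[185:250,u])-.5) for u in range(208,302)])
def res(p,E,rad,zs):
    C=np.array([proj('wrist',(p[0]+rad*np.cos(a),p[1]+rad*np.sin(a),z),T) for z in zs for a in np.linspace(0,2*np.pi,120)])
    h=cv2.convexHull(C.astype(np.float32)); return [cv2.pointPolygonTest(h,(float(a),float(b)),True) for a,b in E]
z=T[2,3]-.0263
for n,E,rad,zs in(('head',E1,.02,(.074,.08)),('weight',E2,.028,(z,z+.022))):
    b=least_squares(res,T[:2,3],args=(E,rad,zs),diff_step=1e-3,x_scale=.01,loss='soft_l1')
    print(n,b.x,np.abs(b.fun).mean(),'tool',totool((*b.x,.1063),T)); 
print(E2[::12])
```

```text
head [0.5968 0.0001] 0.24559063244737878 tool [0.0036 0.0023 0.0306]
weight [ 0.6    -0.0034] 0.25596783054509564 tool [-0.0006  0.0001  0.0306]
[[208.  225.5]
 [220.  208.5]
 [232.  201.5]
 [244.  197.5]
 [256.  196.5]
 [268.  198.5]
 [280.  203.5]
 [292.  213.5]]
```

Run:
```python
from h import *
np.set_printoptions(precision=4,suppress=True)
from scipy.optimize import minimize
for f,tf,us in(('w1','T1',[(309,172,.6064,.1072),(198,201,.5975,-.0019),(94,230,.592,-.113)]),):
    T=np.load(tf+'.npy'); im=cv2.imread(f'pics/{f}.png'); hsv=cv2.cvtColor(im,cv2.COLOR_BGR2HSV)
    M=((hsv[...,1]<60)&(hsv[...,2]>90)).astype(np.uint8)
    M=cv2.morphologyEx(M,cv2.MORPH_OPEN,cv2.getStructuringElement(2,(9,9)))
    n,l,st,c=cv2.connectedComponentsWithStats(M)
    for u,v,x,y in us:
        k=l==l[v,u]
        def J(p):
            C=np.array([proj('wrist',(p[0]+.02*np.cos(a),p[1]+.02*np.sin(a),z),T) for z in(.074,.08) for a in np.linspace(0,2*np.pi,60)],np.float32)
            o=np.zeros(k.shape,np.uint8); cv2.fillConvexPoly(o,(cv2.convexHull(C)*16).round().astype(np.int32),1,shift=4); o=o>0
            return -float((o&k).sum())/float((o|k).sum())
        b=minimize(J,[x,y],method='Nelder-Mead',options=dict(initial_simplex=[[x-.003,y],[x+.003,y-.002],[x,y+.004]],maxiter=50)); print(k.sum(),b.x,b.fun)
```

```text
1775 [0.6079 0.1054] -0.8316554809843401
1643 [ 0.599  -0.0042] -0.8499392466585662
1666 [ 0.5913 -0.1154] -0.8047619047619048
```

Emit:
{"fn": "carry_out", "kwargs": {
  "plan": [
    {"rot": [0,0,0],"xyz": [0.0018,0.001,0.005],"grip": 255},
    {"rot": [0,0,0],"xyz": [0.0036,0.002,0.012],"grip": 255},
    {"rot": [0,0,0],"xyz": [0.0036,0.002,0.018],"grip": 255},
    {"rot": [0,0,0],"xyz": [0.0036,0.002,0.02],"grip": 255},
    {"rot": [0,0,0],"xyz": [0.0036,0.002,0.02],"grip": 255},
    {"rot": [0,0,0],"xyz": [0.0036,0.002,0.02],"grip": 255},
    {"rot": [0,0,0],"xyz": [0.0036,0.002,0.02],"grip": 255}
  ]
}}

```text
clock: 13.42
tool_pos: [0.5964, 0.0001, 0.1164]
eef_rot: [0.173, 0.985, 0.0, 0.0]
contact_force: [0.6, 0.4, -4.4]
opening: 0.288
finger_force: 25.0
```

```bash
cat > fit.py <<'E'
from h import *
from scipy.optimize import least_squares
np.set_printoptions(precision=4,suppress=True)
def poly(n,p,rad,zs,T):
    C=np.array([proj(n,(p[0]+rad*np.cos(a),p[1]+rad*np.sin(a),z),T) for z in zs for a in np.linspace(0,2*np.pi,120)])
    return cv2.convexHull(C.astype(np.float32))
def fit(n,E,rad,zs,T,p0):
    f=lambda p:[cv2.pointPolygonTest(poly(n,p,rad,zs,T),(float(a),float(b)),True) for a,b in E]
    b=least_squares(f,p0,diff_step=1e-3,x_scale=.01,loss='soft_l1'); return b.x,np.abs(b.fun).mean()
E
python3 - <<'E'
from fit import *
s=r.get_state(); T=pose(s); im=r.snapshot('wrist')[:,:,::-1]; cv2.imwrite('pics/w7.png',im); print(s['clock'],s['tool_pos'])
hsv=cv2.cvtColor(im,cv2.COLOR_BGR2HSV); V=hsv[...,2]; m=(hsv[...,1]<60)&(V>90); D=V<62
print(m[170:225,220:300].any(0).sum(), m[170:225,220:300].any(1).sum())
E1=np.array([(u,170+np.argmax(m[170:225,u])-.5) for u in range(220,300) if m[170:225,u].sum()>2])
E2=np.array([(u,185+np.argmax(D[185:250,u])-.5) for u in range(208,302)])
z=T[2,3]-.0263
print(len(E1),E1[0],E1[-1]); 
if len(E1)>5: x,e=fit('wrist',E1,.02,(.074,.08),T,T[:2,3]); print('head',x,e,totool((*x,.1063),T))
x,e=fit('wrist',E2,.028,(z,z+.022),T,T[:2,3]); print('w',x,e,totool((*x,.1063),T))
# scene-camera check of pin heads from first picture
im=cv2.imread('pics/scene0.png'); hsv=cv2.cvtColor(im,cv2.COLOR_BGR2HSV)
M=((hsv[...,1]<60)&(hsv[...,2]>110)).astype(np.uint8); n,l,st,c=cv2.connectedComponentsWithStats(M)
for u,v in((320,212),(282,200),(246,188)):
    i=l[v,u]; cs,_=cv2.findContours((l==i).astype(np.uint8),0,1); C=cs[0][:,0,:].astype(float)
    p0=onz('scene',(u,v),.08)[:2]; print(st[i],*fit('scene',C,.02,(.074,.08),None,p0), onz('scene',(st[i,0]+st[i,2]/2-.5,st[i,1]+st[i,3]/2-.5),.077))
E
```

```text
13.4167 [0.5964 0.0001 0.1164]
0 0Traceback (most recent call last):
  File "<stdin>", line 8, in <module>
IndexError: index 0 is out of bounds for axis 0 with size 0
```

Run:
```python
from fit import *
im=cv2.imread('pics/scene0.png'); hsv=cv2.cvtColor(im,cv2.COLOR_BGR2HSV)
M=((hsv[...,1]<60)&(hsv[...,2]>110)).astype(np.uint8); n,l,st,c=cv2.connectedComponentsWithStats(M)
for u,v in((320,212),(282,200),(246,188)):
    i=l[v,u]; cs,_=cv2.findContours((l==i).astype(np.uint8),0,1); C=cs[0][:,0,:].astype(float)
    p0=onz('scene',(u,v),.08)[:2]; print(st[i],*fit('scene',C,.02,(.074,.08),None,p0))
# head 1 in the stationary view w2 (TCP .6059 .1095 .0933)
T=np.eye(4); T[:3,:3]=R.from_quat([.173,.985,0,0]).as_matrix(); T[:3,3]=[.6059,.1095,.0933]
im=cv2.imread('pics/w2.png'); hsv=cv2.cvtColor(im,cv2.COLOR_BGR2HSV); m=(hsv[...,1]<60)&(hsv[...,2]>90)
E=np.array([(u,205+np.argmax(m[205:250,u])-.5) for u in range(221,288)]); print(fit('wrist',E,.02,(.074,.08),T,[.606,.107]))
```

```text
[313 205  15  14 161] [0.6034 0.1078] 0.5682457918112148
[275 193  15  13 152] [ 0.5947 -0.0021] 0.5587945184286361
[239 182  14  12 138] [ 0.5862 -0.1112] 0.6943949529483882
(array([0.6057, 0.1094]), np.float64(0.29301191348316397))
```

Two stationary fits agree: head 2 is at (0.597, 0.000) and the weight is within 1 mm of it. Lower gently onto the head down to the pad.

Emit:
{"fn": "carry_out", "kwargs": {
  "plan": [
    {"rot": [0,0,0],"xyz": [0,0,0.005],"grip": 255},
    {"rot": [0,0,0],"xyz": [0,0,0.009],"grip": 255},
    {"rot": [0,0,0],"xyz": [0,0,0.011],"grip": 255},
    {"rot": [0,0,0],"xyz": [0,0,0.013],"grip": 255},
    {"rot": [0,0,0],"xyz": [0,0,0.015],"grip": 255},
    {"rot": [0,0,0],"xyz": [0,0,0.017],"grip": 255},
    {"rot": [0,0,0],"xyz": [0,0,0.0185],"grip": 255},
    {"rot": [0,0,0],"xyz": [0,0,0.0185],"grip": 255}
  ]
}}

```text
clock: 14.13
tool_pos: [0.5961, 0.0001, 0.0976]
eef_rot: [0.173, 0.985, -0.0, -0.0]
contact_force: [-0.0, -0.4, -1.9]
opening: 0.291
finger_force: 25.0
```

Emit:
{"fn": "carry_out", "kwargs": {
  "plan": [
    {"rot": [0,0,0],"xyz": [0,0,0.0005],"grip": 255},
    {"rot": [0,0,0],"xyz": [0,0,0.0005],"grip": 255},
    {"rot": [0,0,0],"xyz": [0,0,0.0005],"grip": 255}
  ]
}}

```text
clock: 14.38
tool_pos: [0.5961, 0.0001, 0.0974]
eef_rot: [0.173, 0.985, -0.0, -0.0]
contact_force: [-1.2, -1.5, -1.2]
opening: 0.287
finger_force: 25.0
```

Emit:
{"fn": "carry_out", "kwargs": {
  "plan": [
    {"rot": [0,0,0],"xyz": [0,0,0.0003],"grip": 255},
    {"rot": [0,0,0],"xyz": [0,0,0.0003],"grip": 255},
    {"rot": [0,0,0],"xyz": [0,0,0.0003],"grip": 255}
  ],
  "squeeze": 3
}}

```text
clock: 14.63
tool_pos: [0.5963, 0.0001, 0.0972]
eef_rot: [0.173, 0.985, 0.0, 0.0]
contact_force: [-0.3, 0.0, 0.0]
opening: 0.293
finger_force: 3.0
```

Emit:
{"fn": "carry_out", "kwargs": {
  "plan": [
    {"rot": [0,0,0],"xyz": [0,0,0],"grip": 160},
    {"rot": [0,0,0],"xyz": [0,0,0],"grip": 140},
    {"rot": [0,0,0],"xyz": [0,0,0],"grip": 100},
    {"rot": [0,0,0],"xyz": [0,0,0],"grip": 60},
    {"rot": [0,0,0],"xyz": [0,0,0],"grip": 20},
    {"rot": [0,0,0],"xyz": [0,0,0],"grip": 0},
    {"rot": [0,0,0],"xyz": [0,0,0],"grip": 0},
    {"rot": [0,0,0],"xyz": [0,0,0],"grip": 0}
  ]
}}

```text
clock: 15.3
tool_pos: [0.5962, 0.0002, 0.097]
eef_rot: [0.173, 0.985, 0.0, 0.0]
contact_force: [0.4, 0.7, 0.3]
opening: 0.874
finger_force: 0.0
```

Emit:
{"fn": "carry_out", "kwargs": {
  "plan": [
    {"rot": [0,0,0],"xyz": [0,0,0],"grip": 0},
    {"rot": [0,0,0],"xyz": [0,0,-0.01],"grip": 0},
    {"rot": [0,0,0],"xyz": [0,0,-0.03],"grip": 0},
    {"rot": [0,0,0],"xyz": [0,0,-0.06],"grip": 0},
    {"rot": [0,0,0],"xyz": [0,0,-0.09],"grip": 0},
    {"rot": [0,0,0],"xyz": [0,0,-0.12],"grip": 0},
    {"rot": [0,0,0],"xyz": [0,0,-0.12],"grip": 0},
    {"rot": [0,0,0],"xyz": [0,0,-0.12],"grip": 0}
  ]
}}

```text
clock: 15.97
tool_pos: [0.5974, 0.0003, 0.2196]
eef_rot: [0.173, 0.985, 0.001, 0.002]
contact_force: [-0.9, -0.2, -0.9]
opening: 1.003
finger_force: 0.0
```

Run:
```python
from fit import *
s=r.get_state(); T=pose(s); print(s['clock'],s['tool_pos'],s['opening'])
for i in range(6): r.snapshot('scene')
T=pose(); a=r.snapshot('wrist')[...,::-1]; b=r.snapshot('side')[130:240,190:320,::-1]; cv2.imwrite('pics/w8.png',a)
h=proj('wrist',(.5967,-.0002,.121),T); print('knob pred',h)
x0,y0=int(h[0])-80,int(h[1])-80; print(x0,y0)
cv2.imwrite('pics/final.png',np.hstack([cv2.resize(a[y0:y0+160,x0:x0+160],(400,400)),cv2.resize(b,(400,400),interpolation=cv2.INTER_CUBIC)]))
```

```text
15.9667 [0.5974 0.0003 0.2196] 1.0030606834167997
knob pred [253.9151 206.0848]
173 126
```

View pics/final.png

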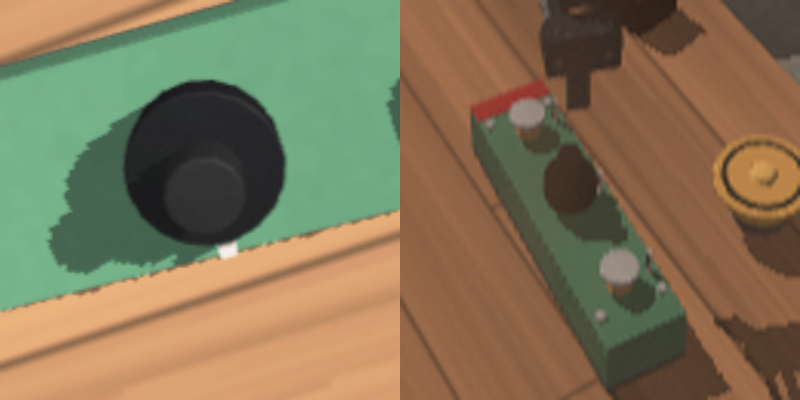

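The final views show the weight upright on pin 2. In the side crop it is centred at about (570,185), midway between heads 1 and 3 at (527,113) and (620,267). The fingers are clear of it. The white spot in the wrist crop at (228,250) is one of the tester's side fittings.

```bash
python3 -c "
from plant import r
print(r.finish_job())"
```

```text
the job is handed in; nothing more can be done
None
```

I pressed all three pins in order from the red end (about 2.5, 9 and 5 mm; the hardest push read about 10 N), left the small iron weight upright on pin_2, the deepest, centred to about 1 mm by my fits, and handed the job in about 16 s into the 54 s limit; no verdict came back.

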